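# Switch on the hardness tester at its control box

### The arm

A 7-joint arm with a two-finger parallel gripper is mounted at the origin on the work surface. World frame = base frame: x ahead of the robot, y to its left, z up, the work surface at z = 0. Lengths are in m, angles in rad, forces in N, time in s.
With the tool pointing down it reaches from about 0.4 to 0.85 m from the base axis. Payload 4.5 kg.
Tool frame: the origin (TCP) lies at the very end of the fingers, on their centre line; the grasp point (between the pads) lies 19 mm behind it; z points along the fingers, y is the line along which they close (so a half turn about z gives the same grasp; the last joint's range is limited). The gripper opens to 88 mm and grips with 3 to 60 N. Pads are 18 mm wide; open, the fingers measure 123 mm over their backs; the gripper's body (75 mm by 187 mm) begins 45 mm behind the grasp point.
Start: joints at [1.357, 0.689, -0.195, 1.565, 0.157, 0.902, -0.215], TCP at [0.153, -0.606, 0.239] pointing down, gripper open.
Joint ranges: [-3.01, 3.01], [-0.46, 2.08], [-1.47, 1.51], [0.13, 2.56], [-1, 4.14], [0.04, 2.09], [-2.66, 2.66]. Speed limits (rad/s): [2.57, 2.57, 3.14, 3.14, 3.14, 3.14, 3.14].

### API

Orientations are given as a unit quaternion [x, y, z, w].
In Python, from plant import r gives the robot as it stands. The module is installed in compiled form; this text tells all that it offers.
- The arm moves only by the shell command python3 -m pendant 'ROWS' [FORCE]. ROWS is JSON, one flat list of numbers, 7 for each row, row after row: the opening, from 0 (shut) to 1 (fully open), then the shift along the tool's x, y, z scaled (see below), then the turn, a rotation vector about the tool's x, y, z scaled (see below). A call has 1 to 12 rows; each row is the pose to reach, as a shift and turn from the pose commanded when the call began, along the tool's axes at that moment; what a row does not reach only later rows make up. The controller multiplies each number of a shift by 0.15 m and each number of a turn by pi/2 rad. A row lasts 1/10 s, in which the tool goes at most 50 mm and 8.59 degrees, less where a joint would pass 70% of its speed; a pose out of reach is approached as far as the arm can. A call with a number of a shift or a turn outside -1 to 1 is refused whole. A call with a gripper value outside its range is refused whole. The fingers move at their own pace and stop on an object; FORCE is the grip in N (left out, the last holds). Time passes only in rows, so rows that repeat a pose let the fingers close. It gives the time, the measured TCP pose, the force, the opening and the grip force at its end, in the units of the state.
- r.get_state(): the state, without advancing time (a new reading comes with each control period).
- r.snapshot(name): name is "scene" or "top" or "wrist"; returns a dict with "img" (420x560x3 uint8, red, green, blue), "mtx" (3x3 intrinsics, pixels), "cam_to_world" (4x4, takes a point from camera to world coordinates). Camera axes: x right, y up, looking along -z (the intrinsics and any distortion apply to the point x, -y, -z); pixel columns grow to the right and rows downward; lengths in m; the calibration is good to about 2 mm. A picture is of the moment at which its call begins. There is no depth.
- r.finish_job(): hands the job in; it is judged then, once.
The state is a dict: "clock": time; "q": joint angles; "qd": joint speeds; "joint_torque": joint torques, N m; "tool_pos": TCP position; "eef_rot": TCP orientation; "contact_force": force on the tool from outside, world axes, zero at the start; "moment": the same for the moment, N m; "opening": opening from 0.0 (shut) to 1.0 (fully open); "finger_force": force on a finger pad.
Only numpy, scipy, OpenCV 4.12 (cv2) and the standard library are available. Lean on these libraries where they do the work, as an engineer would, in place of code of your own. Each camera call takes 0.05 s, during which the arm holds its last target. There are 200 camera calls.

### The job

Switch on the hardness tester at its control box: press down the long bar key (mains), then the square key (lamp), then the round key (load drive), in that order, each with a light push of the fingertips until it is well in and stays down. Leave the cross-shaped key up, and do not pick up or disturb the sample standing on the box or the things lying around it.

Things in the scene. Friction and masses are not known exactly. Their poses are not given: they have to be found in the camera images.
- console: white flat control box with a dark top, fixed to the bench: 240 mm (x) by 250 mm (y), top 50 mm above the bench. Origin: centre of its underside, on the bench; z up. Four light grey keys of different shapes sit on its top near the corners of a 104 mm square about its centre (each within 5 mm of its corner in x and in y); which key is at which corner changes.
- bar_switch: Latching push switch with the long bar-shaped key: 20 mm (x) by 58 mm (y), on a 28 x 66 mm black collar 3 mm high. Fixed on the box. Origin: centre of the collar's underside, on the box top, 50 mm above the bench; axes as the box. The key's flat top stands 20 mm above this origin when up and 10 mm above it when fully down.
- square_switch: Latching push switch with the square key: 36 x 36 mm, on a 44 x 44 mm black collar 3 mm high. Fixed on the box. Origin: centre of the collar's underside, on the box top, 50 mm above the bench; axes as the box. The key's flat top stands 20 mm above this origin when up and 10 mm above it when fully down.
- round_switch: Latching push switch with the round key: 30 mm diameter, on a round black collar of 38 mm diameter, 3 mm high. Fixed on the box. Origin: centre of the collar's underside, on the box top, 50 mm above the bench; axes as the box. The key's flat top stands 20 mm above this origin when up and 10 mm above it when fully down.
- cross_switch: Latching push switch with the cross-shaped key: two bars 48 x 14 mm crossing at the centre, on a round black collar of 56 mm diameter, 3 mm high. Not to be pressed. Fixed on the box. Origin: centre of the collar's underside, on the box top, 50 mm above the bench; axes as the box. The key's flat top stands 20 mm above this origin when up and 10 mm above it when fully down.
- bar_key (a joint): how far the bar key is pressed down, m: 0 = up (as at the start), 0.010 = fully down. About 3 N pushes it steadily down and it stays where it is left. On from 0.006. Once it is fully down its sprung cap gives up to 5 mm more (4 N rising to 11 N), then is solid; let go, the cap comes back up those 5 mm.
- square_key (a joint): how far the square key is pressed down, m: 0 = up (as at the start), 0.010 = fully down. About 3 N pushes it steadily down and it stays where it is left. On from 0.006. Once it is fully down its sprung cap gives up to 5 mm more (4 N rising to 11 N), then is solid; let go, the cap comes back up those 5 mm.
- round_key (a joint): how far the round key is pressed down, m: 0 = up (as at the start), 0.010 = fully down. About 3 N pushes it steadily down and it stays where it is left. On from 0.006. Once it is fully down its sprung cap gives up to 5 mm more (4 N rising to 11 N), then is solid; let go, the cap comes back up those 5 mm.
- cross_key (a joint): how far the cross key is pressed down, m: 0 = up (as at the start), 0.010 = fully down. About 3 N pushes it steadily down and it stays where it is left. On from 0.006. Once it is fully down its sprung cap gives up to 5 mm more (4 N rising to 11 N), then is solid; let go, the cap comes back up those 5 mm.
- specimen: loose brown resin-mounted metal sample, upright cylinder of 25 mm diameter, 18 mm high, standing on the control box near its centre, between the four keys. Origin: centre of its underside.
- test_block: loose steel reference disc, 64 mm diameter, 15 mm high, on the bench on the +y side of the box. Origin: centre of its underside.
- loupe: loose aluminium standing magnifier, 40 mm diameter foot, 42 mm high, on the bench on the -y side of the box. Origin: centre of its underside.
- indenter_case: loose grey case with a black lid, 62 x 92 mm, 34 mm high, on the bench beyond the box (+x side). Origin: centre of its underside.

How it is judged:
On the way, in this order (a step that is already met when the one before it is completed fails the run):
1. the bar key is pressed down at least 6 mm (value of joint bar_key above 0.006 m), for 0.1 s.
2. the square key is pressed down at least 6 mm (value of joint square_key above 0.006 m), for 0.1 s.
3. the round key is pressed down at least 6 mm (value of joint round_key above 0.006 m), for 0.1 s.
At the end, for the whole second after the job is handed in: The bar, square and round keys are each at least 6 mm down, pressed in that order; the cross key is less than 3 mm down; the sample, disc, magnifier and case are within 10 mm of where they began (value of joint each of bar_key, square_key, round_key above 0.006 m and value of joint cross_key below 0.003 m and distance of each of specimen, test_block, loupe, indenter_case from where it was at the start of the episode below 0.01 m); the robot touches nothing.
It fails at once if the cross key is pressed 3 mm or more (not (value of joint cross_key below 0.003 m)).
It fails at once if the robot pushes on the control box or a key with more than 25 N (contact force between any of the fingers, the arm and console above 25 N or contact force between any of the fingers, the arm and bar_switch above 25 N or contact force between any of the fingers, the arm and square_switch above 25 N or contact force between any of the fingers, the arm and round_switch above 25 N or contact force between any of the fingers, the arm and cross_switch above 25 N).
It fails at once if the sample, disc, magnifier or case is moved or lifted by more than 10 mm (distance of any of specimen, test_block, loupe, indenter_case from where it was at the start of the episode above 0.01 m).
It also fails if it takes over 40 s, if anything falls off the work surface, if the arm or the gripper's body presses on something with over 40 N, if the wrist force passes 120 N, or if a joint passes its speed limit or range.

## Working session

There is one attempt and no reset: what is moved stays moved. The work goes in short steps, Python scripts to look and compute and a shell command to move; the robot and the scene stay as the last step left them, time stands still between calls to the robot, and variables do not carry over. Pictures are saved under pics/ and viewed, at most 10 in all, crops included, and the job is handed in when it is done.

```bash
mkdir -p pics
python3 - <<'E'
from plant import r
import cv2
s=r.get_state();print({k:s[k] for k in("clock","tool_pos","eef_rot","opening","contact_force")})
for n in("top","scene"):
    d=r.snapshot(n);cv2.imwrite(f"pics/{n}0.png",d["img"][:,:,::-1]);print(n,d["mtx"],d["cam_to_world"],[k for k in d])
E
```

```text
{'clock': 0.0, 'tool_pos': array([ 0.15306876, -0.60529078,  0.23788866]), 'eef_rot': array([ 9.92329076e-01,  1.23620783e-01, -1.89549136e-04, -9.32768879e-04]), 'opening': 0.998864009849719, 'contact_force': array([0.87946665, 0.41791706, 0.25836918])}
top [[386.35148349   0.         283.78307187]
 [  0.         386.35148349 212.61184911]
 [  0.           0.           1.        ]] [[-0.02223947  0.98740986 -0.15661157  0.49691308]
 [-0.99895519 -0.02820307 -0.03596002  0.03382346]
 [-0.03992421  0.15564821  0.98700542  0.87886329]
 [ 0.          0.          0.          1.        ]] ['img', 'mtx', 'cam_to_world']
scene [[446.88246708   0.         274.21860845]
 [  0.         446.88246708 211.39125813]
 [  0.           0.           1.        ]] [[ 0.87168505 -0.36808913  0.32353604  0.89675124]
 [ 0.48992487  0.67040482 -0.55725308 -0.43389598]
 [-0.01178132  0.64425753  0.76471788  0.76821253]
 [ 0.          0.          0.          1.        ]] ['img', 'mtx', 'cam_to_world']
```

View pics/top0.png

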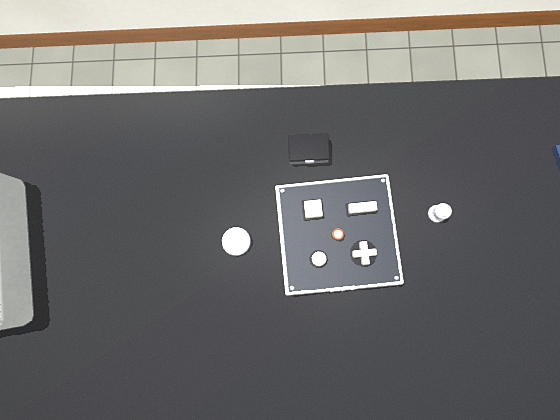

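View pics/scene0.png

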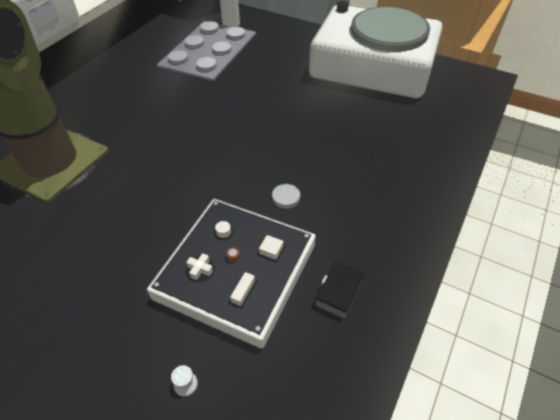

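The top view shows the square key at (313,209), the bar at (362,208), the round key at (319,259), the cross at (365,253) and the sample at (338,234). In the scene view they are at about (271,247), (243,289), (223,229), (200,266) and (233,254), so the layout agrees.

```bash
cat > h.py <<'E'
import numpy as np
def ray(d,uv):
    K,T=d["mtx"],d["cam_to_world"]
    v=np.linalg.inv(K)@[uv[0],uv[1],1]; v=T[:3,:3]@[v[0],-v[1],-v[2]]
    return T[:3,3],v/np.linalg.norm(v)
def plane(d,uv,z):
    o,v=ray(d,uv); return o+v*(z-o[2])/v[2]
def tri(rs):
    A=sum(np.eye(3)-np.outer(v,v) for o,v in rs); b=sum((np.eye(3)-np.outer(v,v))@o for o,v in rs)
    p=np.linalg.solve(A,b); return p,[np.linalg.norm((np.eye(3)-np.outer(v,v))@(p-o)) for o,v in rs]
E
python3 - <<'E'
from plant import r
from h import *
import cv2
seeds={"top":dict(square=(313,209),bar=(362,208),round=(319,259),cross=(365,253)),
"scene":dict(square=(271,247),bar=(243,289),round=(223,229),cross=(200,266))}
D={};C={}
for n in seeds:
    d=D[n]=r.snapshot(n);g=cv2.cvtColor(d["img"],cv2.COLOR_RGB2GRAY)
    for th in ((150,200) if n=="top" else (150,200)):
        nl,lab,st,ce=cv2.connectedComponentsWithStats((g>th).astype(np.uint8))
        for k,(u,v) in seeds[n].items():
            w=lab[v-3:v+4,u-3:u+4];w=w[w>0]
            if len(w)==0: print(n,th,k,"none");continue
            l=np.bincount(w).argmax();C[n,k,th]=ce[l];print(n,th,k,ce[l].round(1),st[l],plane(d,ce[l],.07).round(4))
for k in seeds["top"]:
    for th in(150,200):
        try:print(k,th,*tri([ray(D["top"],C["top",k,th]),ray(D["scene"],C["scene",k,th])]))
        except KeyError:pass
# box outline, top view
g=cv2.cvtColor(D["top"]["img"],cv2.COLOR_RGB2GRAY);m=(g>150).astype(np.uint8);m[:170]=0;m[:,:265]=0;m[:,410:]=0
c=max(cv2.findContours(m,0,2)[0],key=cv2.contourArea)
rc=cv2.minAreaRect(c);P=np.array([plane(D["top"],p,.05) for p in cv2.boxPoints(rc)]);print(P.round(4),P.mean(0));print(np.linalg.norm(np.diff(P,axis=0),axis=1))
E
```

```text
top 150 square [312.8 208.2] [304 199  19  19 310] [0.6329 0.0016 0.07  ]
top 150 bar [362.1 206.8] [348 201  30  13 296] [ 0.633  -0.1022  0.07  ]
top 150 round [318.5 258.3] [311 251  16  15 176] [ 0.5273 -0.0067  0.07  ]
top 150 cross [364.  252.6] [352 241  25  24 320] [ 0.5368 -0.1009  0.07  ]
top 200 square [312.8 208.2] [304 199  19  19 301] [0.6329 0.0016 0.07  ]
top 200 bar [362.3 206.7] [348 201  29  12 279] [ 0.6332 -0.1026  0.07  ]
top 200 round [318.4 258.1] [311 251  15  15 167] [ 0.5276 -0.0064  0.07  ]
top 200 cross [364.  252.4] [352 241  25  24 296] [ 0.5371 -0.101   0.07  ]
scene 150 square [271.  244.7] [260 235  23  20 295] [ 0.637 -0.001  0.07 ]
scene 150 bar [242.1 286.5] [231 273  23  28 330] [ 0.6372 -0.1062  0.07  ]
scene 150 round [222.3 226.7] [215 221  15  12 143] [ 0.5303 -0.0094  0.07  ]
scene 150 cross [198.7 264.1] [187 254  25  21 291] [ 0.5409 -0.1047  0.07  ]
scene 200 square [270.9 244.5] [260 236  22  18 245] [ 0.6366 -0.0008  0.07  ]
scene 200 bar [242.1 286.4] [232 273  21  27 265] [ 0.637 -0.106  0.07 ]
scene 200 round [222.4 226.5] [216 222  
[... 546 characters left out ...]
), np.float64(0.0003637320995815211)]
round 150 [ 0.52769234 -0.00675555  0.0653895 ] [np.float64(0.0002469322103559621), np.float64(0.00024693221035584933)]
round 200 [ 0.52784291 -0.00654303  0.06575622] [np.float64(0.00015049751504481342), np.float64(0.00015049751504470502)]
cross 150 [ 0.53734628 -0.10179543  0.06348828] [np.float64(0.0003433313716369401), np.float64(0.00034333137163681816)]
cross 200 [ 0.5376099  -0.10175532  0.06451588] [np.float64(0.0002691715493234847), np.float64(0.00026917154932347187)]
[[ 0.6905  0.0846  0.05  ]
 [ 0.7093 -0.1746  0.05  ]
 [ 0.4706 -0.1823  0.05  ]
 [ 0.4509  0.0651  0.05  ]] [ 0.58032419 -0.0517799   0.05      ]
[0.25987958 0.23881247 0.24827259]
```

Triangulated heights are 63–66 mm, as expected for blobs that include the key sides (tops at 70 mm). The spacing fits the 104 mm square. Positions: bar (0.634,-0.103), square (0.634,0.002), round (0.528,-0.007). Next I travel high, with the fingers shut.

```bash
python3 -m pendant '[0,1,-0.625,0,0,0,0, 0,1,-0.625,0,0,0,0, 0,1,-0.625,0,0,0,0, 0,1,-0.625,0,0,0,0, 0,1,-0.625,0,0,0,0, 0,1,-0.625,0,0,0,0]' 5
python3 -m pendant '[0,1,-0.625,0,0,0,0, 0,1,-0.625,0,0,0,0, 0,1,-0.625,0,0,0,0, 0,1,-0.625,0,0,0,0, 0,1,-0.625,0,0,0,0, 0,1,-0.625,0,0,0,0]'
python3 -m pendant '[0,1,-0.625,0,0,0,0, 0,1,-0.625,0,0,0,0, 0,1,-0.625,0,0,0,0, 0,1,-0.625,0,0,0,0, 0,1,-0.625,0,0,0,0, 0,1,-0.625,0,0,0,0]'
python3 -m pendant '[0,0.9,-0.58,0,0,0,0, 0,0.9,-0.58,0,0,0,0, 0,0.9,-0.58,0,0,0,0, 0,0.9,-0.58,0,0,0.12, 0,0.9,-0.58,0,0,0,0.12, 0,0.9,-0.58,0,0,0,0.12, 0,0.9,-0.58,0,0,0,0.12, 0,0.9,-0.58,0,0,0,0.12]'
```

```text
clock: 0.8
tool_pos: [0.2757, -0.4783, 0.2388]
eef_rot: [0.992, 0.124, -0.0, 0.0]
contact_force: [-0.3, -0.8, -0.8]
opening: 0.48
finger_force: 0.0
clock: 1.4
tool_pos: [0.3971, -0.3523, 0.2386]
eef_rot: [0.992, 0.123, -0.001, 0.001]
contact_force: [-0.2, -0.2, 0.5]
opening: 0.006
finger_force: 0.0
clock: 2.0
tool_pos: [0.5193, -0.2257, 0.2384]
eef_rot: [0.993, 0.122, -0.001, 0.001]
contact_force: [-0.2, -1.4, -0.6]
opening: 0.01
finger_force: 0.0$: bad value
```

The last call had a mistyped row and was refused whole, so I'm resending it with the distances worked out from the measured pose.

```bash
python3 -m pendant '[0,0.94,-0.605,0,0,0,0.12, 0,0.94,-0.605,0,0,0,0.12, 0,0.94,-0.605,0,0,0,0.12, 0,0.94,-0.605,0,0,0,0.12, 0,0.94,-0.605,0,0,0,0.12, 0,0.94,-0.605,0,0,0,0.12, 0,0.94,-0.605,0,0,0,0.12]'
python3 -m pendant '[0,0,0,0.8,0,0,0, 0,0,0,0.8,0,0,0, 0,0,0,0.8,0,0,0, 0,0,0,0.8,0,0,0, 0,0,0,0.8,0,0,0]'
python3 - <<'E'
from plant import r
import cv2
for n in("wrist","scene"):
    cv2.imwrite(f"pics/{n}1.png",r.snapshot(n)["img"][:,:,::-1])
E
```

```text
clock: 2.7
tool_pos: [0.6332, -0.1047, 0.2387]
eef_rot: [1.0, 0.027, -0.001, 0.001]
contact_force: [-0.6, -1.5, 1.0]
opening: 0.002
finger_force: 0.0
clock: 3.2
tool_pos: [0.6349, -0.1024, 0.1195]
eef_rot: [1.0, 0.028, 0.0, 0.001]
contact_force: [0.7, 0.2, 0.4]
opening: 0.004
finger_force: 0.0
```

View pics/wrist1.png

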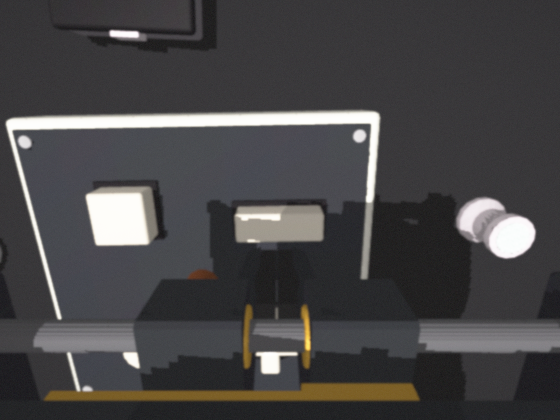

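View pics/scene1.png

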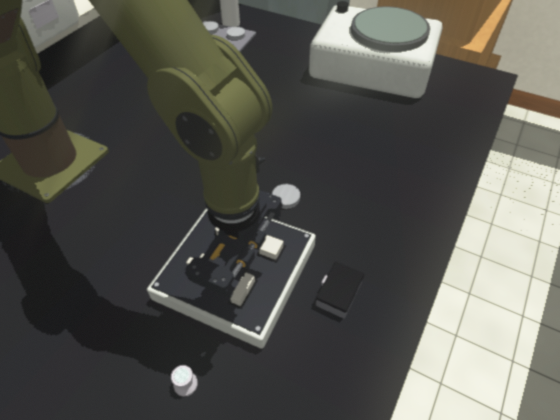

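The wrist view shows the bar at about (279,224), the square at (122,216) and the shut fingertips at about x=277, in line with the bar. The scene view shows the hand over the bar with clear space around it. I'll check the bar and square positions from the wrist camera.

Run:
```python
from plant import r
from h import *
d=r.snapshot("wrist")
import cv2
g=cv2.cvtColor(d["img"],cv2.COLOR_RGB2GRAY)
nl,lab,st,ce=cv2.connectedComponentsWithStats((g>110).astype(np.uint8))
for k,(u,v) in dict(bar=(300,218),square=(122,212)).items():
    l=lab[v,u];x,y,w,h,a=st[l];print(k,st[l],ce[l],plane(d,ce[l],.07).round(4),"top-edge",plane(d,(x+w/2,y),.07).round(4),"bottom",plane(d,(x+w/2,y+h),.07).round(4))
K=d["mtx"];T=d["cam_to_world"];p=np.linalg.inv(T)@[*r.get_state()["tool_pos"],1];print("tcp px",K@[p[0]/-p[2],-p[1]/-p[2],1],T[:3,3])
```

```text
bar [ 236  207   88   37 3011] [279.58784457 225.04782464] [ 0.6386 -0.1045  0.07  ] top-edge [ 0.6511 -0.104   0.07  ] bottom [ 0.6251 -0.1056  0.07  ]
square [  88  188   71   59 3669] [123.52139548 217.03733987] [ 0.6383 -0.0027  0.07  ] top-edge [ 0.6579 -0.0043  0.07  ] bottom [ 0.6167 -0.0008  0.07  ]
tcp px [273.97439895 265.46867599   1.        ] [ 0.71546698 -0.09760685  0.26770449]
```

The wrist view agrees: bar (0.635,-0.104), square (0.635,-0.001), after allowing for the visible side face. Now I press the bar slowly.

```bash
python3 -m pendant '[0,0,0.01,0.15,0,0,0, 0,0,0.01,0.28,0,0,0, 0,0,0.01,0.3,0,0,0, 0,0,0.01,0.32,0,0,0, 0,0,0.01,0.34,0,0,0, 0,0,0.01,0.36,0,0,0, 0,0,0.01,0.36,0,0,0, 0,0,0.01,0.38,0,0,0, 0,0,0.01,0.39,0,0,0, 0,0,0.01,0.4,0,0,0, 0,0,0.01,0.4,0,0,0, 0,0,0.01,0.4,0,0,0]'
```

```text
clock: 4.55
tool_pos: [0.6361, -0.102, 0.0593]
eef_rot: [1.0, 0.03, 0.001, 0.0]
contact_force: [1.6, 0.3, 5.7]
opening: 0.008
finger_force: 2.9
```

```bash
python3 -m pendant '[0,0,0,0.007,0,0,0, 0,0,0,0.013,0,0,0, 0,0,0,0.013,0,0,0]'
python3 -m pendant '[0,0,0,-0.1,0,0,0, 0,0,0,-0.28,0,0,0, 0,0,0,-0.28,0,0,0, 0,0,0,-0.28,0,0,0]'
```

```text
clock: 4.85
tool_pos: [0.6361, -0.102, 0.0576]
eef_rot: [1.0, 0.03, 0.001, 0.0]
contact_force: [0.1, -0.6, 8.3]
opening: 0.005
finger_force: 4.1
clock: 5.25
tool_pos: [0.6347, -0.1018, 0.0991]
eef_rot: [1.0, 0.03, -0.0, -0.0]
contact_force: [0.2, 0.5, -0.8]
opening: 0.006
finger_force: 0.0
```

Bar down: 8.3 N is in the cap-spring range. Next is the square.

```bash
python3 -m pendant '[0,0.04,-0.67,0,0,0,0, 0,0.04,-0.67,0,0,0,0, 0,0.04,-0.67,0,0,0,0, 0,0.04,-0.67,0,0,0,0, 0,0.04,-0.67,0,0,0,0]'
python3 -m pendant '[0,0,0,0.08,0,0,0, 0,0,0,0.15,0,0,0, 0,0,0,0.18,0,0,0, 0,0,0,0.2,0,0,0, 0,0,0,0.22,0,0,0, 0,0,0,0.24,0,0,0, 0,0,0,0.25,0,0,0, 0,0,0,0.26,0,0,0, 0,0,0,0.265,0,0,0, 0,0,0,0.265,0,0,0]'
```

```text
clock: 5.75
tool_pos: [0.6343, -0.003, 0.0979]
eef_rot: [1.0, 0.029, -0.001, 0.001]
contact_force: [0.2, -0.7, 0.2]
opening: 0.005
finger_force: 0.0
clock: 6.75
tool_pos: [0.6353, -0.0014, 0.0594]
eef_rot: [1.0, 0.03, 0.0, 0.0]
contact_force: [-2.2, -1.6, 5.9]
opening: 0.005
finger_force: 2.8
```

```bash
python3 -m pendant '[0,0,0,0.007,0,0,0, 0,0,0,0.013,0,0,0, 0,0,0,0.013,0,0,0]'
python3 -m pendant '[0,0,0,-0.1,0,0,0, 0,0,0,-0.28,0,0,0, 0,0,0,-0.28,0,0,0, 0,0,0,-0.28,0,0,0]'
```

```text
clock: 7.05
tool_pos: [0.6353, -0.0014, 0.0578]
eef_rot: [1.0, 0.03, 0.0, 0.0]
contact_force: [-2.4, -2.3, 8.0]
opening: 0.007
finger_force: 4.0
clock: 7.45
tool_pos: [0.6359, -0.0003, 0.0999]
eef_rot: [1.0, 0.03, 0.001, -0.0]
contact_force: [-0.3, 0.3, -0.8]
opening: 0.007
finger_force: 0.0
```

Square down (8.0 N). Now the round key, at (0.528,-0.007).

```bash
python3 -m pendant '[0,-0.72,0,0,0,0,0, 0,-0.72,0,0,0,0,0, 0,-0.72,0,0,0,0,0, 0,-0.72,0,0,0,0,0, 0,-0.72,0,0,0,0,0]'
python3 -m pendant '[0,0,0,0.08,0,0,0, 0,0,0,0.15,0,0,0, 0,0,0,0.18,0,0,0, 0,0,0,0.2,0,0,0, 0,0,0,0.22,0,0,0, 0,0,0,0.24,0,0,0, 0,0,0,0.25,0,0,0, 0,0,0,0.26,0,0,0, 0,0,0,0.265,0,0,0, 0,0,0,0.265,0,0,0]'
```

```text
clock: 7.95
tool_pos: [0.5293, -0.007, 0.0989]
eef_rot: [1.0, 0.03, 0.001, -0.0]
contact_force: [0.1, -0.1, 0.1]
opening: 0.009
finger_force: 0.0
clock: 8.95
tool_pos: [0.5274, -0.0074, 0.0595]
eef_rot: [1.0, 0.03, 0.0, -0.0]
contact_force: [-1.2, 1.0, 5.2]
opening: 0.004
finger_force: 2.7
```

```bash
python3 -m pendant '[0,0,0,0.007,0,0,0, 0,0,0,0.013,0,0,0, 0,0,0,0.013,0,0,0]'
python3 -m pendant '[0,0,0,-0.1,0,0,0, 0,0,0,-0.4,0,0,0, 0,0,0,-0.7,0,0,0, 0,0,0,-1,0,0,0, 0,0,0,-1,0,0,0, 0,0,0,-1,0,0,0]'
python3 -m pendant '[0,-0.9,0,-0.3,0,0,0, 0,-0.9,0,-0.3,0,0,0, 0,-0.9,0,-0.3,0,0,0, 0,-0.9,0,-0.3,0,0,0, 0,-0.9,0,-0.3,0,0,0, 0,-0.9,0,-0.3,0,0,0]'
python3 - <<'E'
from plant import r
import cv2
for n in("wrist","scene"):
    cv2.imwrite(f"pics/{n}2.png",r.snapshot(n)["img"][:,:,::-1])
E
```

```text
clock: 9.25
tool_pos: [0.5274, -0.0074, 0.0578]
eef_rot: [1.0, 0.03, 0.0, -0.0]
contact_force: [-1.0, 2.0, 8.5]
opening: 0.007
finger_force: 3.9
clock: 9.85
tool_pos: [0.5277, -0.0078, 0.208]
eef_rot: [1.0, 0.029, 0.001, 0.0]
contact_force: [-0.4, 0.5, -0.1]
opening: 0.005
finger_force: 0.0
clock: 10.45
tool_pos: [0.3936, -0.0154, 0.2516]
eef_rot: [1.0, 0.03, -0.0, -0.0]
contact_force: [0.6, 0.7, -0.0]
opening: 0.009
finger_force: 0.0
```

View pics/wrist2.png

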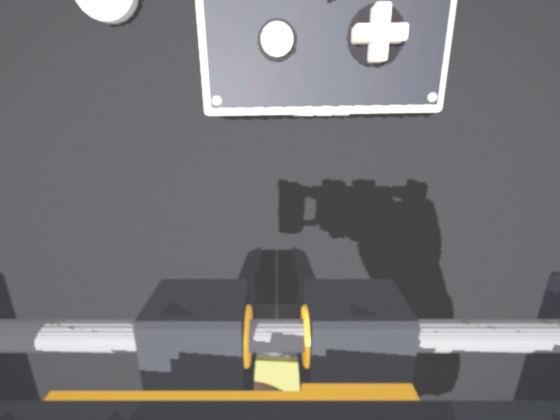

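View pics/scene2.png

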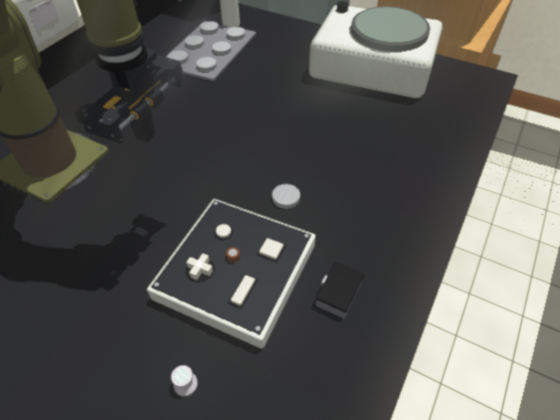

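The scene view shows the bar (243,291), square (271,249) and round (223,231) keys lower than before. The cross (200,266), sample (233,254), disc, magnifier and case are where they were, and the arm is clear. In the wrist view the round key at (277,39) is low and the cross at (380,32) is up.

```bash
python3 -c "
from plant import r
print(r.finish_job())"
```

```text
the job is handed in; nothing more can be done
None
```

I pressed the bar, square and round keys fully down in that order (peak push about 8.5 N). The pictures show the cross key still up and the loose items where they began. The job is handed in; no verdict came back.

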